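# Thread the mandrel through the clamped ring and lock it

### The arm

A 7-joint arm with a two-finger parallel gripper is mounted at the origin on the work surface. World frame = base frame: x ahead of the robot, y to its left, z up, the work surface at z = 0. Lengths are in m, angles in rad, forces in N, time in s.
With the tool pointing down it reaches from about 0.425 to 0.925 m from the base axis. Payload 6.8 kg.
Tool frame: the origin (TCP) lies midway between the tips of the shut fingers; the grasp point (between the pads) lies bot.grip_point_offset behind it (bot.grip_point_offset is the distance from the TCP to the grasp point, in m); z points along the fingers, y is the line along which they close (so a half turn about z gives the same grasp; the last joint's range is limited). The gripper opens to 85 mm and grips with 20 to 120 N. Pads are 22 mm wide; open, the fingers measure 114 mm over their backs; the gripper's body (76 mm by 85 mm) begins 54 mm behind the grasp point. The pads swing forward as they close: fully open they stand 13 mm farther back than shut.
Start: joints at [0.998, 0.477, 0.022, 1.555, -0.011, 1.109, -0.083], TCP at [0.303, -0.603, 0.231] pointing down, gripper open.
Joint ranges: [-2.96, 2.96], [-0.34, 2.1], [-1.41, 1.46], [0.24, 2.44], [-1.37, 4.51], [0.17, 1.92], [-2.96, 2.96]. Speed limits (rad/s): [2.39, 2.39, 3.14, 3.14, 3.14, 3.14, 3.14].

### API

Orientations are given as a unit quaternion [w, x, y, z].
In Python, from station import get_obs, cams, job, bot gives the robot as it stands.
- The arm moves only by the tool arm_command, never from a script. Its argument "rows" is a list that holds one entry, the list of rows, each a list of 5 numbers: the finger opening in mm, from 0 to 85.4, then the shift along the world's x, y, z in units of 60 mm (1.0 is 60 mm), then the turn about the world's z in units of 0.08 rad (1.0 is 0.08 rad). In form: [[[grip, x, y, z, turn], ...]]. A call has exactly 10 rows; each row shifts and turns the commanded pose from where the row before left it; what a row does not reach is not made up. A row lasts 1/8 s, in which the tool goes at most 62.5 mm and 10.7 degrees, less where a joint would pass 70% of its speed; a pose out of reach is approached as far as the arm can. A call with a number of a shift or a turn outside -1 to 1 is refused whole. A call with a gripper value outside its range is refused whole. The fingers move at their own pace and stop on an object; "newtons" is the grip in N (left out, the last holds). Time passes only in rows, so rows that do not move let the fingers close, or fill a call up. It gives the time, the measured TCP pose, the force, the opening and the grip force at its end, in the units of the state.
- get_obs(): the state, without advancing time (a new reading comes with each control period).
- cams.read_camera(name): name is "scene" or "top" or "wrist"; returns the picture (420x560x3 uint8, red, green, blue); there is no depth.
- cams.camera_params(name): a dict with "K" (3x3 intrinsics, pixels), "extrinsics" (4x4, takes a point from camera to world coordinates). Camera axes: x right, y down, z forward; pixel columns grow to the right and rows downward; lengths in m; the calibration is good to about 2 mm. A picture is of the moment at which its call begins: read the wrist's pose just before it. camera_params takes no time and is no camera call; for the wrist camera it gives the pose at the moment of the call.
- job.hand_in(): hands the job in; it is judged then, once.
The state is a dict: "t": time; "q": joint angles; "joint_vel": joint speeds; "joint_torque": joint torques, N m; "eef_pos": TCP position; "tool_rot": TCP orientation; "contact_force": force on the tool from outside, world axes, zero at the start; "torque": the same for the moment, N m; "gripper_width": opening from 0.0 (shut) to 1.0 (fully open); "grasp_force": force on a finger pad.
Only numpy, scipy, OpenCV 4.12 (cv2) and the standard library are available. Lean on these libraries where they do the work, as an engineer would, in place of code of your own. Each camera call takes 0.05 s, during which the arm holds its last target. There are 200 camera calls.

### The job

The brass ring is clamped for engraving and the steel mandrel lies in the cradle in front of it. Push the mandrel through the ring until its wooden knob sits flush against the end of the cradle; only then press the green button fully down and let it spring back, to lock the mandrel. Leave the mandrel home, and do not disturb the orange-handled graver, the brass dish or the jar.

Things in the scene. Friction and masses are not known exactly. Their poses are not given: they have to be found in the camera images.
- fixture: Fixed fixture: dark base 200 x 90 x 12 mm with an aluminium cradle and a blue clamp plate. Origin at bench level under the middle of the cradle's rear end face (base starts there too); x runs level along the cradle to the ring (push direction), z up. Clamp plate across at x = 136 to 144 mm, 60 mm wide, 84 mm high, two screw heads to 90 mm. The bench behind the cradle (x below 0) is clear.
- cradle_stop (a point): Middle of the cradle's rear end face, on the ring's axis, 50 mm above the bench; same axes as the fixture. The knob's front face comes to rest here. The cradle is 120 mm long, 44 mm wide, an open-topped channel 20 mm wide inside, flat floor 43 mm and side walls 55 mm above the bench.
- ring_center (a point): Centre of the brass ring in the blue clamp plate, 140 mm ahead of cradle_stop and 50 mm above the bench; inside diameter 17 mm, 12 mm long (x = 134 to 146 mm of the fixture), same axes as the fixture. Fixed, open right through the plate; beyond the plate nothing is in the way.
- mandrel: Loose steel rod, 14 mm thick, about 0.2 kg, lying in the channel (3 mm play each side), nose 14 to 24 mm short of the ring. On its rear end a wooden knob, 34 mm diameter, 22 mm long, overhangs the cradle. Origin on the axis at the knob's front face, x to the nose, 50 mm above the bench; knob's flat rear face at x = -22 mm. Slides at a few N, may roll; 55 to 65 mm to home, where it stops hard.
- mandrel_nose (a point): Tip of the mandrel, 175 mm ahead of mandrel on its axis; the last 12 mm taper to 6 mm diameter. When home it stands 35 mm beyond the ring's centre.
- control_box: Fixed grey box 100 x 90 x 45 mm (x, y, z) carrying the green button on its top; origin at bench level under its centre, z up.
- lock_button_top (a point): Centre of the top of the green button, 36 mm diameter, in a black collar of 52 mm; 67 mm above the bench when up. Moves with the button.
- lock_button (a joint): Travel of the green button, pressed straight down: 0 = up, 0.006 m = fully down. Spring: starts to move at 1.5 N, fully down at 5 N, springs back by itself.
- graver: Loose orange-handled graver lying on the bench, 140 mm long, 26 mm thick; origin under its middle. Leave alone.
- dish: Loose brass dish, 84 mm across, 30 mm high; origin under its centre. Leave alone.
- jar: Loose closed amber glass jar, 52 mm diameter, 60 mm high; origin under its centre. Leave alone.
There are look-alikes about, which are no part of the job. There is more than one size of the control_box; the job needs the largest.

How it is judged:
On the way, in this order (a step that is already met when the one before it is completed fails the run):
1. the mandrel is through the ring with its knob within 3 mm of the cradle's end (x of mandrel in the frame of cradle_stop above -0.003 m and x of mandrel_nose in the frame of ring_center above 0.03 m and y of mandrel_nose in the frame of ring_center between -0.005 and 0.005 m and z of mandrel_nose in the frame of ring_center between -0.005 and 0.005 m and angle between the x axis of mandrel and the x axis of fixture, either way round below 0.06 rad), for 0.2 s.
2. the green button is fully down (at least 5 of 6 mm) (value of joint lock_button above 0.005 m), for 0.05 s.
At the end, for the whole second after the job is handed in: The mandrel lies still through the ring: knob face within 3 mm of the cradle's end, nose at least 30 mm past the ring's centre, within 5 mm of the ring's axis sideways and in height, parallel to the cradle within 0.06 rad; the green button is up again (within 1 mm) (all of step 1 and value of joint lock_button below 0.001 m and linear speed of mandrel below 0.01 m/s); the robot touches nothing.
It fails at once if the button is pressed while the mandrel is not home (value of joint lock_button above 0.003 m and x of mandrel in the frame of cradle_stop below -0.006 m).
It fails at once if the graver, dish or jar is moved by more than 20 mm (distance of any of graver, dish, jar from where it was at the start of the episode above 0.02 m).
It also fails if it takes over 40 s, if anything falls off the work surface, if the arm or the gripper's body presses on something with over 40 N, if the wrist force passes 120 N, or if a joint passes its speed limit or range.

## Working session

There is one attempt and no reset: what is moved stays moved. The work goes in short steps, Python scripts to look and compute and a tool call to move; the robot and the scene stay as the last step left them, time stands still between calls to the robot, and variables do not carry over. Pictures are saved under pics/ and viewed, at most 10 in all, crops included, and the job is handed in when it is done.

Besides the shell and the picture viewer there is one more tool, called after "Emit:" by a JSON object that holds its "method" and its "body". arm_command: Moves the arm, as the interface text tells. Its arguments: {"type":"object","properties":{"rows":{"type":"array"},"newtons":{"type":"number"}},"required":["rows"]}

```bash
mkdir -p pics && python3 - <<'E'
from station import get_obs,cams,bot
import cv2,numpy as np
o=get_obs();print(o['t'],o['eef_pos'],o['tool_rot'],o['contact_force'],bot.grip_point_offset)
for n in('scene','top'):
    im=cams.read_camera(n);cv2.imwrite(f'pics/{n}0.png',im[:,:,::-1]);p=cams.camera_params(n);print(n,np.round(p['K'],1).tolist(),np.round(p['extrinsics'],3).tolist())
E
```

```text
0.0 [ 0.30230334 -0.60285752  0.23031469] [-8.77626846e-04  9.73113897e-01  2.30322609e-01 -2.60991391e-04] [ 1.08793964 -0.22766508  0.31348949] 0.0187
scene [[461.1, 0.0, 283.4], [0.0, 461.1, 214.0], [0.0, 0.0, 1.0]] [[0.197, 0.694, -0.693, 1.193], [0.98, -0.129, 0.15, -0.068], [0.015, -0.709, -0.705, 0.737], [0.0, 0.0, 0.0, 1.0]]
top [[440.1, 0.0, 278.2], [0.0, 440.1, 216.2], [0.0, 0.0, 1.0]] [[0.023, -0.99, 0.141, 0.384], [-1.0, -0.024, -0.002, 0.074], [0.006, -0.141, -0.99, 1.204], [0.0, 0.0, 0.0, 1.0]]
```

View pics/top0.png

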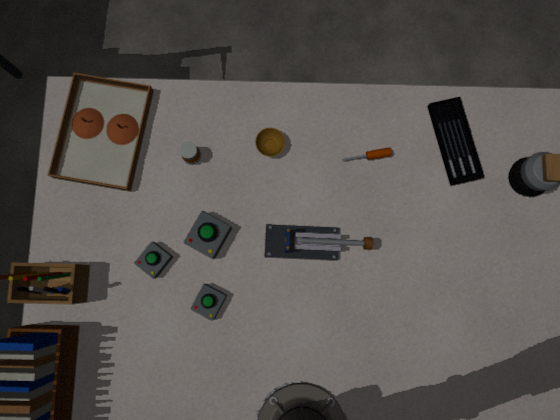

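View pics/scene0.png

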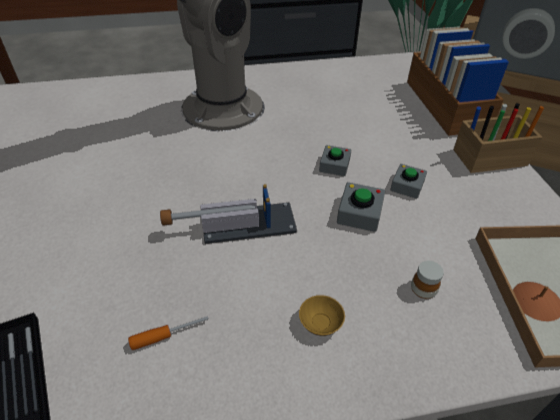

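The top view shows the base at about columns 265–340, rows 225–258, and the knob at (368,243). The large green button is at (207,232), with the dish, jar and graver above them in the image. The scene view agrees: knob at (166,217), big button at (363,198).

```bash
cat > h.py <<'E'
import numpy as np,cv2
from station import cams
def ray(n,uv):
    p=cams.camera_params(n);E=np.array(p['extrinsics']);d=E[:3,:3]@np.linalg.inv(p['K'])@[uv[0],uv[1],1.];return E[:3,3],d
def plane(n,uv,z):
    o,d=ray(n,uv);return o+d*(z-o[2])/d[2]
def tri(a,b):
    A=0;B=0
    for n,uv in(('top',a),('scene',b)):
        o,d=ray(n,uv);d=d/np.linalg.norm(d);P=np.eye(3)-np.outer(d,d);A=A+P;B=B+P@o
    return np.linalg.solve(A,B)
def blob(im,lo,hi,box):
    x0,y0,x1,y1=box;m=cv2.inRange(cv2.cvtColor(im[y0:y1,x0:x1],cv2.COLOR_RGB2HSV),lo,hi)
    c=max(cv2.findContours(m,0,2)[0],key=cv2.contourArea)+np.array([x0,y0]);M=cv2.moments(c)
    return (M['m10']/M['m00'],M['m01']/M['m00']),c
E
python3 - <<'E'
from h import *
np.set_printoptions(precision=4,suppress=True)
t=cv2.imread('pics/top0.png')[:,:,::-1].copy();s=cv2.imread('pics/scene0.png')[:,:,::-1].copy()
g1,c1=blob(t,(45,100,40),(80,255,255),(185,205,235,260));g2,c2=blob(s,(45,100,40),(80,255,255),(340,180,390,215))
print('button',g1,g2,tri(g1,g2),plane('top',g1,.067),plane('scene',g2,.067))
k1,c1=blob(t,(3,90,40),(22,255,255),(350,225,390,262));k2,c2=blob(s,(3,90,40),(22,255,255),(150,200,185,235))
print('knob',k1,k2,cv2.boundingRect(c1),cv2.boundingRect(c2),tri(k1,k2),plane('top',k1,.05),plane('scene',k2,.05))
# base: dark in top
x0,y0=255,215
m=((t[215:270,255:350].max(2)<75)*255).astype(np.uint8)
c=max(cv2.findContours(m,0,2)[0],key=cv2.contourArea)+np.array([x0,y0]);r=cv2.minAreaRect(c);b=cv2.boxPoints(r)
print(r,[plane('top',q,.012) for q in b])
cr=np.hstack([cv2.resize(t[215:270,255:385],None,fx=4.5,fy=4.5,interpolation=2)]);cv2.imwrite('pics/crop.png',cr[:,:,::-1])
E
```

```text
button (206.17889317889316, 231.22908622908622) (362.82189054726365, 194.75124378109453) [0.5032 0.2575 0.0613] [0.5026 0.2566 0.067 ] [0.509  0.2548 0.067 ]
knob (368.1361788617886, 242.62398373983737) (165.60933333333332, 216.736) (364, 237, 9, 12) (160, 210, 12, 15) [ 0.4842 -0.1657  0.0527] [ 0.4844 -0.1673  0.05  ] [ 0.4817 -0.1651  0.05  ]
((306.96453857421875, 242.26759338378906), (84.14120483398438, 33.303016662597656), 2.642545223236084) [array([0.4423, 0.1059, 0.012 ]), array([0.5328, 0.1042, 0.012 ]), array([ 0.5277, -0.1253,  0.012 ]), array([ 0.4372, -0.1212,  0.012 ])]
```

View pics/crop.png

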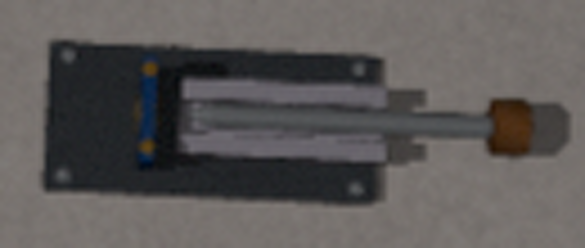

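Knob centre is about (0.484, -0.166), and the push heading is about +y (yaw +0.02 toward +x). I'll go behind the knob with the fingers shut.

Emit:
{"method": "arm_command", "body": {"rows": [[[0, 0.3, 0.61, 0, -0.61], [0, 0.3, 0.61, 0, -0.61], [0, 0.3, 0.61, 0, -0.61], [0, 0.3, 0.61, 0, -0.61], [0, 0.3, 0.61, 0, -0.61], [0, 0.3, 0.61, 0, -0.61], [0, 0.3, 0.61, -0.3, -0.61], [0, 0.3, 0.61, -0.5, -0.61], [0, 0.3, 0.61, -0.5, -0.61], [0, 0.3, 0.61, -0.5, -0.61]]], "newtons": 60}}

```text
t: 1.35
eef_pos: [0.4828, -0.2362, 0.1223]
tool_rot: [-0.0, 1.0, -0.013, -0.0]
contact_force: [0.9, 0.1, -0.7]
gripper_width: -0.001
grasp_force: 0.0
```

```bash
python3 - <<'E'
from h import *
from station import get_obs
np.set_printoptions(precision=4,suppress=True)
o=get_obs();print(o['t'],o['eef_pos'],o['tool_rot'],o['contact_force'])
for q in((339.9,227.9),(339.9,259.9),(266.6,224.3),(265,257.2)):print(plane('top',q,.012))
f=lambda u,v:(u/4.5+255,v/4.5+215)
print('rod',plane('top',f(490,125),.057),plane('top',f(200,117),.057),'cradle end',plane('top',f(385,95),.055),plane('top',f(385,149),.055))
print('knob front/rear',plane('top',f(490,125),.067),plane('top',f(533,125),.067))
E
```

```text
1.35 [ 0.4828 -0.2362  0.1223] [-0.      0.9999 -0.0125 -0.    ] [ 0.8663  0.082  -0.6609]
[ 0.5261 -0.0984  0.012 ]
[ 0.4392 -0.0987  0.012 ]
[0.5312 0.1017 0.012 ]
[0.4417 0.1036 0.012 ]
rod [ 0.4832 -0.1547  0.057 ] [0.4838 0.0137 0.057 ] cradle end [ 0.4994 -0.094   0.055 ] [ 0.4679 -0.0941  0.055 ]
knob front/rear [ 0.4823 -0.1527  0.067 ] [ 0.4829 -0.1775  0.067 ]
```

Emit:
{"method": "arm_command", "body": {"rows": [[[0, 0, 0, -0.43, 0], [0, 0, 0, -0.43, 0], [0, 0, 0.1, -0.43, 0], [0, 0, 0.2, 0, 0], [0, 0, 0.2, 0, 0], [0, 0, 0.2, 0, 0], [0, 0.005, 0.2, 0, 0], [0, 0.005, 0.2, 0, 0], [0, 0.005, 0.2, 0, 0], [0, 0.005, 0.15, 0, 0]]]}}

```text
t: 2.6
eef_pos: [0.4839, -0.1497, 0.0461]
tool_rot: [0.0, 1.0, -0.011, 0.0]
contact_force: [0.1, -3.0, 1.6]
gripper_width: 0.0
grasp_force: 1.3
```

```bash
python3 - <<'E'
from h import *
im=cams.read_camera('scene');cv2.imwrite('pics/s1.png',cv2.resize(im[150:270,130:330],None,fx=4,fy=4,interpolation=2)[:,:,::-1])
E
```

```text
(no output)
```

View pics/s1.png

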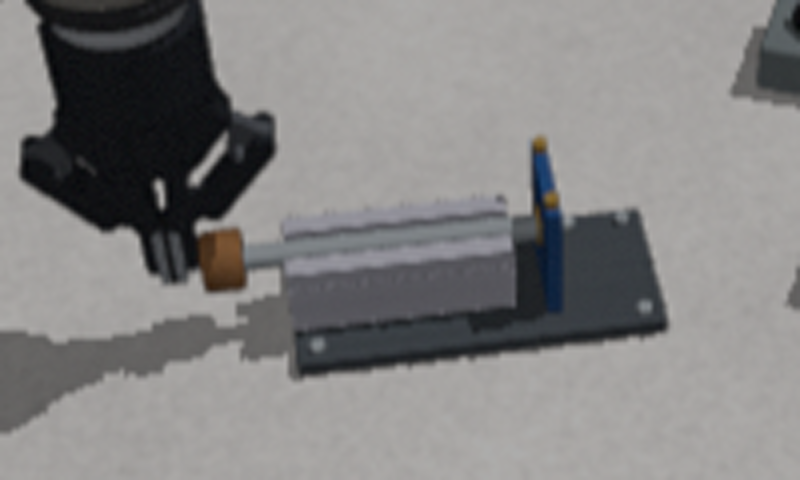

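The crop shows the fingers on the knob's rear (knob at about (222,258)), the nose entering the ring, and roughly 20 mm left between the knob and the cradle end (col 284).

Emit:
{"method": "arm_command", "body": {"rows": [[[0, 0.001, 0.05, 0, 0], [0, 0.001, 0.05, 0, 0], [0, 0.001, 0.05, 0, 0], [0, 0.001, 0.04, 0, 0], [0, 0, 0.03, 0, 0], [0, 0, 0.02, 0, 0], [0, 0, 0.02, 0, 0], [0, 0, 0.02, 0, 0], [0, 0, 0.02, 0, 0], [0, 0, 0, 0, 0]]]}}

```text
t: 3.9
eef_pos: [0.484, -0.1322, 0.0459]
tool_rot: [-0.0, 1.0, -0.011, -0.0]
contact_force: [-0.7, -1.2, 0.4]
gripper_width: -0.002
grasp_force: 0.5
```

Emit:
{"method": "arm_command", "body": {"rows": [[[0, 0, 0.02, 0, 0], [0, 0, 0, 0, 0], [0, 0, 0.02, 0, 0], [0, 0, 0, 0, 0], [0, 0, 0.02, 0, 0], [0, 0, 0, 0, 0], [0, 0, 0, 0, 0], [0, 0, 0, 0, 0], [0, 0, 0, 0, 0], [0, 0, 0, 0, 0]]]}}

```text
t: 5.15
eef_pos: [0.484, -0.129, 0.0459]
tool_rot: [0.0, 1.0, -0.012, 0.0]
contact_force: [-0.9, -3.9, -0.4]
gripper_width: -0.001
grasp_force: 1.6
```

```bash
python3 - <<'E'
from h import *
im=cams.read_camera('scene');cv2.imwrite('pics/s2.png',cv2.resize(im[150:270,130:330],None,fx=4,fy=4,interpolation=2)[:,:,::-1])
E
```

```text
(no output)
```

View pics/s2.png

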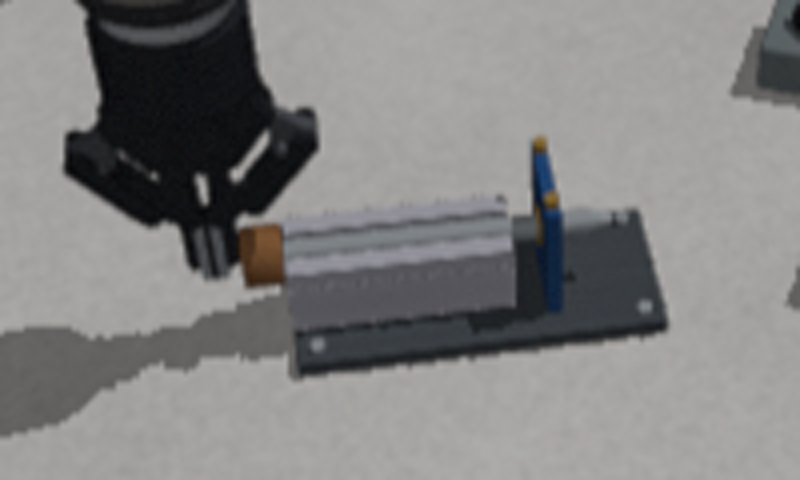

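The knob (cols 240–286) looks nearly flush with the cradle end, and the nose is out beyond the plate at (630,217). I'll push on until the force shows the hard stop.

Emit:
{"method": "arm_command", "body": {"rows": [[[0, 0, 0.02, 0, 0], [0, 0, 0, 0, 0], [0, 0, 0.02, 0, 0], [0, 0, 0, 0, 0], [0, 0, 0, 0, 0], [0, 0, 0, 0, 0], [0, 0, 0, 0, 0], [0, 0, 0, 0, 0], [0, 0, 0, 0, 0], [0, 0, 0, 0, 0]]]}}

```text
t: 6.45
eef_pos: [0.4839, -0.1288, 0.046]
tool_rot: [0.001, 1.0, -0.013, 0.0]
contact_force: [0.2, -9.3, 0.0]
gripper_width: -0.001
grasp_force: 4.8
```

Emit:
{"method": "arm_command", "body": {"rows": [[[0, 0, 0.03, 0, 0], [0, 0, 0.03, 0, 0], [0, 0, 0, 0, 0], [0, 0, 0, 0, 0], [0, 0, 0, 0, 0], [0, 0, 0, 0, 0], [0, 0, 0, 0, 0], [0, 0, 0, 0, 0], [0, 0, 0, 0, 0], [0, 0, 0, 0, 0]]]}}

```text
t: 7.7
eef_pos: [0.4839, -0.1286, 0.0461]
tool_rot: [0.003, 1.0, -0.014, 0.001]
contact_force: [0.4, -18.5, -1.7]
gripper_width: 0.003
grasp_force: 9.4
```

The hard stop is confirmed: 18 N with no motion. Back off, rise, and cross over to the button.

Emit:
{"method": "arm_command", "body": {"rows": [[[0, 0, -0.3, 0, 0], [0, 0, -0.6, 0, 0], [0, 0, 0, 0.8, 0], [0, 0, 0, 0.9, 0], [0, 0, 0.3, 0.7, 0], [0, 0.05, 0.9, 0, 0], [0, 0.05, 0.9, 0, 0], [0, 0.05, 0.9, 0, 0], [0, 0.05, 0.9, 0, 0], [0, 0.05, 0.9, 0, 0]]]}}

```text
t: 8.95
eef_pos: [0.4985, 0.1137, 0.19]
tool_rot: [-0.0, 1.0, -0.011, -0.0]
contact_force: [-0.7, 0.3, 0.4]
gripper_width: -0.002
grasp_force: 0.0
```

```bash
python3 - <<'E'
from h import *
from station import get_obs
np.set_printoptions(precision=4,suppress=True)
print(get_obs()['eef_pos'],get_obs()['contact_force'])
t=cams.read_camera('top');s=cams.read_camera('scene')
k1,c1=blob(t,(3,90,40),(22,255,255),(325,225,390,262));k2,c2=blob(s,(3,90,40),(22,255,255),(150,200,215,235))
print('knob',k1,k2,tri(k1,k2),plane('top',k1,.05),plane('scene',k2,.05))
cv2.imwrite('pics/s3.png',np.vstack([cv2.resize(s[190:260,170:330],None,fx=4,fy=4,interpolation=2),cv2.resize(t[215:270,230:390],None,fx=4,fy=4,interpolation=2)])[:,:,::-1])
E
```

```text
[0.4985 0.1137 0.19  ] [-0.6784  0.2867  0.3544]
knob (344.7579617834395, 242.88959660297238) (195.11988304093566, 213.2690058479532) [ 0.4823 -0.105   0.05  ] [ 0.4823 -0.1058  0.05  ] [ 0.4826 -0.1041  0.05  ]
```

View pics/s3.png

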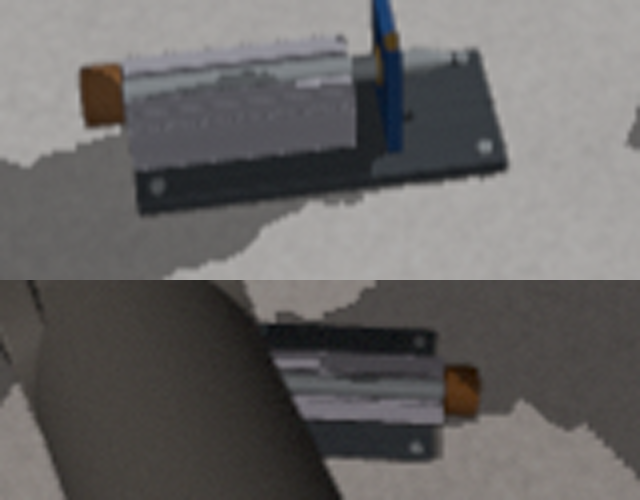

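The knob sits flush on the cradle end in both views, and the nose protrudes at (460,57). Next, the button.

Emit:
{"method": "arm_command", "body": {"rows": [[[0, 0.02, 0.5, 0, 0], [0, 0.02, 0.5, 0, 0], [0, 0.02, 0.5, 0, 0], [0, 0.02, 0.5, 0, 0], [0, 0.02, 0.38, 0, 0], [0, 0, 0, -0.5, 0], [0, 0, 0, -0.5, 0], [0, 0, 0, -0.5, 0], [0, 0, 0, -0.25, 0], [0, 0, 0, 0, 0]]]}}

```text
t: 10.3
eef_pos: [0.5043, 0.2537, 0.0841]
tool_rot: [0.0, 1.0, -0.011, -0.001]
contact_force: [-0.4, -0.1, 1.2]
gripper_width: 0.001
grasp_force: 0.0
```

```bash
python3 - <<'E'
from h import *
s=cams.read_camera('scene')
cv2.imwrite('pics/s4.png',cv2.resize(s[130:250,290:450],None,fx=4,fy=4,interpolation=2)[:,:,::-1])
E
```

```text
(no output)
```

View pics/s4.png

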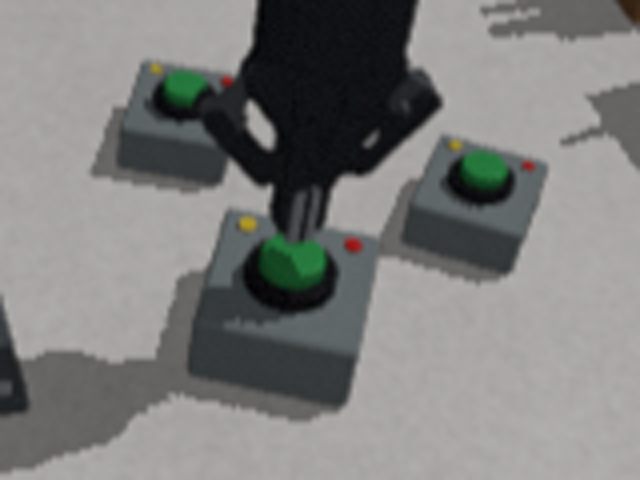

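The fingertips are just above the centre of the big button: tip (300,240), button (292,262).

Emit:
{"method": "arm_command", "body": {"rows": [[[0, 0, 0.03, -0.2, 0], [0, 0, 0, -0.1, 0], [0, 0, 0, -0.07, 0], [0, 0, 0, -0.05, 0], [0, 0, 0, -0.05, 0], [0, 0, 0, 0, 0], [0, 0, 0, 0, 0], [0, 0, 0, 0, 0], [0, 0, 0, 0, 0], [0, 0, 0, 0, 0]]]}}

```text
t: 11.6
eef_pos: [0.5053, 0.2562, 0.0605]
tool_rot: [0.0, 1.0, -0.012, 0.001]
contact_force: [-11.9, -5.2, 37.7]
gripper_width: -0.001
grasp_force: 18.4
```

37 N at z = 0.0605, so the button is fully down. Release.

Emit:
{"method": "arm_command", "body": {"rows": [[[0, 0, 0, 0.1, 0], [0, 0, 0, 0.3, 0], [0, 0, 0, 0.5, 0], [0, 0, 0, 0.6, 0], [0, 0, 0, 0.6, 0], [0, 0, 0, 0, 0], [0, 0, 0, 0, 0], [0, 0, 0, 0, 0], [0, 0, 0, 0, 0], [0, 0, 0, 0, 0]]]}}

```text
t: 12.85
eef_pos: [0.5048, 0.2557, 0.1822]
tool_rot: [0.0, 1.0, -0.012, -0.0]
contact_force: [0.3, 0.7, 0.1]
gripper_width: 0.0
grasp_force: 0.0
```

```bash
python3 - <<'E'
from h import *
from station import get_obs
s=cams.read_camera('scene');o=get_obs();print(o['eef_pos'],o['contact_force'])
g,_=blob(s,(45,100,40),(80,255,255),(340,180,390,215));k2,c2=blob(s,(3,90,40),(22,255,255),(150,200,215,235))
print('button',g,'was 362.8,194.8; knob',k2,'was 195.1,213.3')
E
```

```text
[0.50483031 0.25572276 0.1822519 ] [ 0.2735947  -0.32860986  0.00797229]
button (362.80629301868237, 194.82399213372662) was 362.8,194.8; knob (195.04539007092197, 213.7205673758865) was 195.1,213.3
```

```bash
python3 -c "
from station import job;print(job.hand_in())"
```

```text
the job is handed in; nothing more can be done
None
```

The mandrel is home through the ring against its hard stop, the green button was pressed fully down and sprang back up, and the job is handed in at about 13 s on the robot clock; the hand-in returned no verdict.

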